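# Lay the lamp tube in its mount and hold the clamp bolt

## Robot

A 7-joint arm with a two-finger parallel gripper is mounted at the origin on the work surface. World frame = base frame: x ahead of the robot, y to its left, z up, the work surface at z = 0. Lengths are in m, angles in rad, forces in N, time in s.
With the tool pointing down it reaches from about 0.425 to 0.95 m from the base axis. Payload 4.7 kg.
Tool frame: the origin (TCP) lies between the finger pads; the fingertips stand 25 mm ahead of it and the grasp point (between the pads) lies 6 mm ahead of it; x points along the fingers, z is the direction in which the jaws open and shut, and the axes are right-handed (so a half turn about x gives the same grasp; the last joint's range is limited). The gripper opens to 85 mm and grips with 20 to 120 N. Pads are 22 mm wide; open, the fingers measure 114 mm over their backs; the gripper's body (76 mm by 85 mm) begins 54 mm behind the grasp point. The pads swing forward as they close: fully open they stand 13 mm farther back than shut.
Start: joints at [1.119, 0.469, -0.049, 1.532, 0.024, 1.141, -0.082], TCP at [0.277, -0.616, 0.221] pointing down, gripper open.
Joint ranges: [-2.59, 2.59], [-0.33, 1.99], [-1.39, 1.29], [0.1, 2.45], [-1.04, 4.18], [0.21, 1.99], [-2.66, 2.66]. Speed limits (rad/s): [2.57, 2.57, 3.14, 3.14, 3.14, 3.14, 3.14].

## Interface

Orientations are given as a 3x3 rotation matrix whose columns are the frame's x, y, z axes.
In Python, from rig import * gives the robot as it stands. Calls block until the motion is done:
- movep(position, orientation): joint-space move of the TCP to a pose.
- move_l(position, attitude=None, feed=0.15, until_force=None): straight line of the TCP; attitude=None keeps the orientation; feed is the mean speed in m/s. With until_force (N) it stops when the force on the tool has changed by that much, and returns True; else False.
- move_joints(angles): joint-space move.
- command_gripper(opening, newtons=None): finger opening in m; newtons is the grip in N (None keeps the last); returns when the fingers have stopped.
- sleep(seconds).
- inverse_kinematics(position, orientation): joint angles nearest the present ones, or None.
- sense(): the state.
- camera(name): name is "side" or "top" or "wrist"; returns (picture, depth): 420x560x3 uint8, red, green, blue; 420x560 float32, m along the optical axis (not along the pixel's ray), 0 where there is no reading.
- camera_params(name): a dict with "K" (3x3 intrinsics, pixels), "position" and "rotation" of the camera in the world; the wrist camera has in their place "tool_from_camera" (4x4, takes a point from camera to tool coordinates, whose origin is the TCP and whose axes are the tool frame's). Camera axes: x right, y down, z forward; pixel columns grow to the right and rows downward; lengths in m; the calibration is good to about 2 mm. A picture is of the moment at which its call begins: read the wrist's pose just before it. camera_params takes no time and is no camera call.
A pose or a line that the arm cannot do raises Unreachable and nothing moves.
- finish_job(): hands the job in, once; it reports no verdict.
The state is a dict: "time_s": time; "joint_pos": joint angles; "qd": joint speeds; "joint_efforts": joint torques, N m; "position": TCP position; "tcp_rot": TCP orientation; "wrist_force": force on the tool from outside, world axes, zero at the start; "ft_torque": the same for the moment, N m; "finger_gap": finger opening in m.
Only numpy, scipy, OpenCV 4.12 (cv2) and the standard library are available. Lean on these libraries where they do the work, as an engineer would, in place of code of your own. Each camera call takes 0.05 s, during which the arm holds its last target.

## Task

Lay the standing black lamp tube on its side in the V-cradle of the white mount, centred over both supports, and let go of it. Then reach down into the narrow gap behind the mount's bracket, grip the hexagonal bolt head, which the nut runner is slowly dragging round, and hold it from turning: finish while still holding it. Leave the bottle, jar and carton where they stand.

Things in the scene. Friction and masses are not known exactly. Their poses are not given: they have to be found in the camera images.
- mount: White mount fixed to the table. Origin: centre of the underside of its 170 (x) x 340 (y) x 12 mm base plate; z up, -x side towards the robot (yaw within 0.3 rad). In its frame, mm: cradle at x 0, y 85, its V line along y; bolt axis along x at y -95, z 90; nut runner (socket and black gear head on the bracket's front) x -78 to -10, y -117 to -73, top z 108.
- gap (a point): Centre of the mouth of the gap behind the bracket, at mount x 25, y -95, z 130 mm; axes as the mount's. Bracket: upright plate, mount x -10 to 0, y -140 to -50, top z 130. Rear plate: x 50 to 60, same y, top z 100. The gap between them (x 0 to 50) is open above and at both y ends, down to the base plate; the bolt head is inside.
- cradle (a point): Where the middle of the laid tube belongs, at mount x 0, y 85, z 75 mm; axes as the mount's. The tube's axis then lies along y, either end to +y. Two aluminium V-supports (90 degree V open upward, 12 mm thick along y, at mount y 60 and 110) carry it: bottom of the V at z 49.5, rims at z 66 and within 22 mm of the V line on either side.
- tube: Loose lamp tube, black with two flush steel rings, plain cylinder 36 mm in diameter and 150 mm long, about 0.2 kg. Starts standing upright on the table, left or right of the mount. Origin: centre of its lower end face (as it stands at first); z along its axis to the other end.
- tube_mid (a point): Middle of the tube, on its axis, 75 mm from either end; axes as the tube's.
- bolt_head (a point): Centre of the steel hexagonal bolt head behind the bracket, at mount x 19, y -95, z 90 mm: 24 mm across flats, 28 mm across corners, 18 mm long (mount x 10 to 28; a round collar of 18 mm diameter fills x 0 to 10), 40 mm below the bracket's top. x axis: the bolt axis (mount x). Two of the flats face its own +y and -y; it turns with the bolt.
- clamp_bolt (a joint): Angle of the bolt about the mount's x axis, rad. At 0 (and every pi/3) two flats are upright and face the mount's +y and -y. Starts between -0.5 and 0.5 and creeps up at about 0.035 rad/s, driven by 0.12 N m through a stiff damped gear (3.4 N m s/rad), no end stop. A firm two-finger grip across the head (20 N or more), best on two opposite flats, stops it.
- bottle: Bystander: green glass bottle, 62 mm in diameter, 190 mm tall, standing; on the other side of the mount from the tube. Origin: centre of its underside, z up.
- jar: Bystander: white jar, 50 mm in diameter, 70 mm tall, standing farther out beside the mount. Origin: centre of its underside.
- carton: Bystander: white carton 70 x 100 x 50 mm, standing farther out beside the mount. Origin: centre of its underside.

How it is judged:
By the outcome, as a careful person would: the job done as asked, in the order asked, and still so for the second after the job is handed in, while the arm keeps its last pose, push and grip.
It also fails if it takes over 46 s, if anything falls off the work surface, if the arm or the gripper's body presses on something with over 40 N, if the wrist force passes 120 N, or if a joint passes its speed limit or range.

## Working session

There is one attempt and no reset: what is moved stays moved. The work goes in short steps, each a Python script; the robot and the scene stay as the last script left them, time stands still between calls to the robot, and variables do not carry over. Pictures are saved under pics/ and viewed, and the job is handed in when it is done.

```bash
ls; mkdir -p pics; python3 - <<'E'
from rig import *
import cv2, numpy as np
s=sense(); print(s['time_s'],s['position'],s['tcp_rot'],s['finger_gap'])
for n in ['side','top']:
    p,d=camera(n); cv2.imwrite(f'pics/{n}0.png',p[:,:,::-1]); np.save(f'pics/{n}0.npy',d)
    c=camera_params(n); print(n,c)
print(camera_params('wrist'))
print(sense()['time_s'])
E
```

```text
pics
0.0 [ 0.27672949 -0.61500027  0.22026268] [[-8.86735081e-04  9.11935261e-01  4.10333148e-01]
 [ 1.77063370e-03  4.10334098e-01 -9.11933546e-01]
 [-9.99998039e-01 -8.20937677e-05 -1.97856094e-03]] 0.08511256518416893
side {'K': array([[501.32832081,   0.        , 279.02667649],
       [  0.        , 501.32832081, 212.27073733],
       [  0.        ,   0.        ,   1.        ]]), 'position': array([0.18006942, 0.77498653, 1.08965418]), 'rotation': array([[-0.9051974 , -0.31984449,  0.27985203],
       [-0.42498251,  0.68548063, -0.59119048],
       [-0.00274413, -0.6540763 , -0.7564236 ]])}
top {'K': array([[484.34961663,   0.        , 277.90309894],
       [  0.        , 484.34961663, 220.8494591 ],
       [  0.        ,   0.        ,   1.        ]]), 'position': array([ 0.48496625, -0.00631126,  1.17548113]), 'rotation': array([[ 0.00253491, -0.99745106,  0.07130887],
       [-0.99981398, -0.00116454,  0.01925239],
       [-0.01912027, -0.07134441, -0.99726846]])}
{'K': array([[372.45388161,   0.        , 282.64418458],
       [  0.        , 372.45388161, 211.25503209],
       [  0.        ,   0.        ,   1.        ]]), 'tool_from_camera': array([[-1.13639840e-03, -2.59169286e-01,  9.65831243e-01,
        -1.53319323e-01],
       [-2.67391600e-04, -9.65831753e-01, -2.59169738e-01,
         6.69209374e-02],
       [ 9.99999319e-01, -5.52775237e-04,  1.02826997e-03,
        -5.45719393e-04],
       [ 0.00000000e+00,  0.00000000e+00,  0.00000000e+00,
         1.00000000e+00]])}
0.1
```

View pics/top0.png

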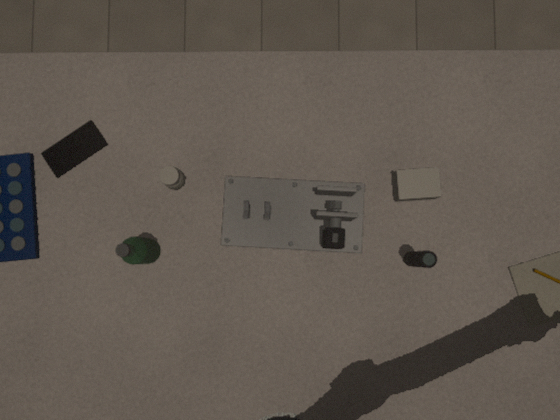

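View pics/side0.png

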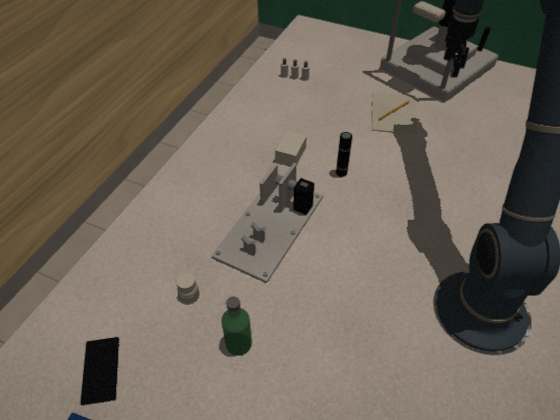

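Top view: mount plate at about (222–365, 177–252), nut runner at (333,238), tube at (421,259) on its −y side, carton at (418,184), bottle at (138,250), jar at (173,178). Next I'll measure the mount and the tube.

```bash
cat > h.py <<'E'
import numpy as np, cv2
def ray(c,u,v,z):
    K,R,p=c['K'],c['rotation'],c['position']
    d=R@np.linalg.inv(K)@np.array([u,v,1.0]); return p+d*(z-p[2])/d[2]
def proj(c,X):
    q=c['K']@(c['rotation'].T@(np.asarray(X)-c['position'])); return q[:2]/q[2]
E
python3 - <<'E'
from rig import *
from h import *
im=cv2.imread('pics/top0.png'); d=np.load('pics/top0.npy')
c=camera_params('top')
# height map via depth
v,u=np.mgrid[0:420,0:560]
P=(np.stack([(u-c['K'][0,2])/c['K'][0,0],(v-c['K'][1,2])/c['K'][1,1],np.ones_like(u)],-1)*d[...,None])@c['rotation'].T+c['position']
Z=P[...,2]; Z[d==0]=0
print('table z',np.median(Z[300:400,100:200]), 'plate',np.median(Z[200:215,225:240]), 'tube top',Z[253:266,418:436].max())
m=((Z>0.006)).astype(np.uint8)
n,l,st,ce=cv2.connectedComponentsWithStats(m)
for i in range(1,n):
    if st[i,4]>40:
        q=P[l==i]; print(st[i],q.min(0).round(3),q.max(0).round(3))
big=cv2.resize(im[160:290,200:460],None,fx=3,fy=3,interpolation=cv2.INTER_CUBIC)
cv2.imwrite('pics/top_crop.png',cv2.convertScaleAbs(big,alpha=1.8))
i=l[230,280]; cs,_=cv2.findContours((l==i).astype(np.uint8),cv2.RETR_EXTERNAL,cv2.CHAIN_APPROX_NONE)
r=cv2.minAreaRect(cs[0]); b=cv2.boxPoints(r); print(b)
for p in b: print(ray(c,*p,0.012).round(4))
for nm,sel in [('tubetop',(abs(Z-.15)<.012)&(u>400)&(u<445)&(v>240)),('brackettop',(abs(Z-.13)<.008)&(u>300)&(u<370)&(v>170)&(v<260)),('rear',(abs(Z-.10)<.008)&(u>300)&(u<370)&(v>170)&(v<200)),('runner',(abs(Z-.108)<.008)&(u>300)&(u<370)&(v>218)&(v<260)),('bolt',(abs(Z-.10)<.01)&(u>320)&(u<345)&(v>198)&(v<212))]:
    q=P[sel]; print(nm,len(q),q.mean(0).round(4),q.min(0).round(3),q.max(0).round(3), u[sel].mean(),v[sel].mean())
E
```

```text
table z -0.001993856203501787 plate 0.009800429627475848 tube top 0.1542863396847034
[  41  120   65   57 1123] [0.678 0.443 0.006] [0.818 0.599 0.014]
[   0  152   38  110 3707] [0.47  0.598 0.006] [0.736 0.698 0.029]
[159 166  26  23 453] [0.646 0.244 0.007] [0.693 0.292 0.074]
[ 392  167   49   34 1446] [ 0.618 -0.364  0.006] [ 0.693 -0.26   0.055]
[ 220  176  144   77 9377] [ 0.494 -0.19   0.006] [0.678 0.156 0.132]
[115 236  45  28 975] [0.467 0.302 0.007] [0.527 0.357 0.193]
[404 250  33  17 465] [ 0.462 -0.319  0.006] [ 0.497 -0.284  0.154]
[533 265  27  19  88] [ 0.422 -0.65   0.006] [ 0.464 -0.59   0.013]
[[219.90723 244.62325]
 [223.90723 174.62325]
 [364.79004 182.67369]
 [360.79004 252.67369]]
[0.5107 0.1556 0.012 ]
[0.6806 0.1477 0.012 ]
[ 0.6608 -0.1934  0.012 ]
[ 0.4921 -0.1822  0.012 ]
tubetop 237 [ 0.4795 -0.3011  0.1475] [ 0.464 -0.319  0.139] [ 0.497 -0.284  0.154] 427.30379746835445 258.44303797468353
brackettop 192 [ 0.5759 -0.1123  0.1272] [ 0.57  -0.158  0.122] [ 0.582 -0.069  0.132] 336.1302083333333 213.55729166666666
rear 183 [ 0.6357 -0.1161  0.0973] [ 0.629 -0.16   0.093] [ 0.643 -0.073  0.102] 336.3606557377049 188.10928961748633
runner 437 [ 0.5286 -0.1098  0.1055] [ 0.504 -0.132  0.1  ] [ 0.566 -0.087  0.113] 334.137299771167 235.81006864988558
bolt 115 [ 0.5976 -0.1129  0.0978] [ 0.584 -0.124  0.091] [ 0.609 -0.102  0.105] 335.02608695652174 205.03478260869565
```

View pics/top_crop.png

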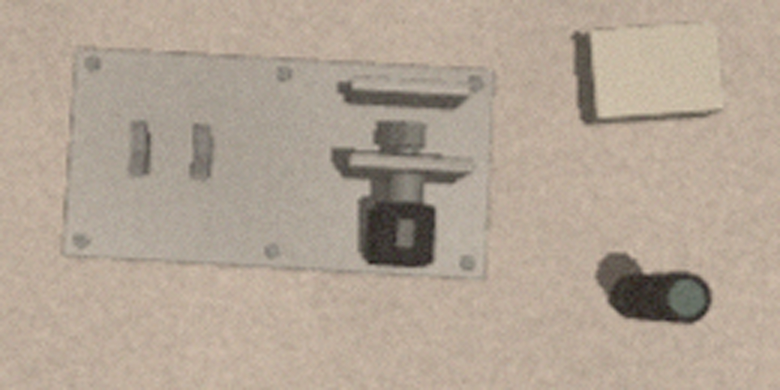

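```bash
cat >> h.py <<'E'
MY=-0.057; MO=np.array([0.586,-0.018,0.0])
def MR(): 
    c,s=np.cos(MY),np.sin(MY); return np.array([[c,-s,0],[s,c,0],[0,0,1.]])
def M(x,y,z): return MO+MR()@np.array([x,y,z])/1000
def frame(x,z):
    x=np.array(x,float);x/=np.linalg.norm(x);z=np.array(z,float);z-=x*(z@x);z/=np.linalg.norm(z)
    return np.stack([x,np.cross(z,x),z],1)
E
python3 - <<'E'
from rig import *
from h import *
T=np.array([0.4795,-0.3011,0])
t0=sense()['time_s']
for pitch in [0,15,30,45]:
  for head in range(-150,180,15):
    a=np.radians(head);p=np.radians(pitch)
    x=[np.cos(a)*np.cos(p),np.sin(a)*np.cos(p),-np.sin(p)]
    for sg in (1,-1):
      R=frame(x,[-np.sin(a)*sg,np.cos(a)*sg,0])
      for h in (0.085,):
        q=inverse_kinematics(T+[0,0,h]-R[:,0]*0.006,R)
        if q is not None: print(pitch,head,sg,np.round(q,2))
Rm=MR()
for tilt in (0,):
  for sg in (1,-1):
    R=frame([0,0,-1],sg*Rm[:,0]); print('place',inverse_kinematics(M(0,85,81),R))
    R=frame([0,0,-1],sg*Rm[:,1]); print('bolt',inverse_kinematics(M(22,-95,96),R))
print(sense()['time_s']-t0)
E
```

```text
0 -150 1 [ 0.02  1.15  0.19  1.4   0.66  1.96 -1.08]
0 -150 -1 [0.04 1.15 0.14 1.4  0.68 1.98 2.04]
0 -135 1 [-0.1   1.1   0.22  1.58  0.79  1.77 -1.1 ]
0 -135 -1 [ 0.08  1.08 -0.05  1.57  0.91  1.92  1.93]
0 -120 1 [-0.17  1.05  0.2   1.76  0.96  1.63 -1.19]
0 -120 -1 [ 0.14  1.05 -0.24  1.74  1.15  1.92  1.81]
0 -105 1 [-0.17  1.    0.1   1.95  1.18  1.57 -1.35]
0 -105 -1 [ 0.24  1.05 -0.43  1.92  1.39  1.98  1.7 ]
0 -90 1 [-0.24  0.98  0.13  2.13  1.4   1.47 -1.52]
0 -90 -1 [-0.09  0.97 -0.05  2.13  1.45  1.62  1.61]
0 -75 1 [-0.18  0.98  0.06  2.31  1.69  1.54 -1.72]
0 -75 -1 [-0.42  1.03  0.33  2.32  1.64  1.3   1.37]
0 0 1 [ 2.02  1.7  -1.22  2.37  3.82  0.42 -0.37]
0 0 -1 [0.84 1.03 0.14 2.42 4.1  1.85 1.74]
0 30 1 [ 1.84  1.33 -1.    2.03 -0.92  0.72 -2.06]
0 30 -1 [ 1.95  1.52 -1.19  2.03 -0.53  0.55  0.74]
0 45 1 [ 1.51  1.12 -0.62  1.86 -0.98  1.2  -2.05]
0 45 -1 [ 1.53  1.13 -0.64  1.86 -0.97  1.19  1.07]
0 60 1 [ 1.17  1.06 -0.24  1.69 -1.01  1.61 -2.02]
0 60 -1 [ 1.4   1.14 -0.58  1.67 -0.8   1.42  0.95]
0 75 1 [ 0.85  1.11  0.14  1.52 -1.03  1.97 -1.93]
0 75 -1 [ 1.29 
[... 5198 characters left out ...]
0.97]
45 135 1 [ 0.5   0.86  0.12  1.38 -0.21  1.69 -1.68]
45 135 -1 [ 0.88  0.93 -0.56  1.35  0.14  1.7   1.1 ]
45 150 1 [ 0.45  0.87  0.08  1.36 -0.06  1.7  -1.55]
45 150 -1 [ 0.82  0.95 -0.59  1.33  0.28  1.77  1.24]
45 165 1 [ 0.39  0.86  0.05  1.38  0.09  1.68 -1.42]
45 165 -1 [ 0.77  0.95 -0.62  1.35  0.43  1.8   1.38]
place [ 0.26201139  0.57118109 -0.60641657  1.8333277   0.41615411  0.86670878
 -0.60184505]
bolt [ 0.61358455  0.60167972 -0.69332125  1.77488955  0.46612089  0.93552218
  1.23667238]
place [ 0.59572431  0.83277413 -1.18243578  1.81574652  0.8639305   1.12081935
  2.18485047]
bolt [ 0.25583898  0.50744931 -0.18564617  1.79674475  0.11985826  0.84829923
 -1.6141204 ]
0.0
```

```bash
python3 - <<'E'
import cv2
im=cv2.imread('pics/side0.png')
cv2.imwrite('pics/side_crop.png',cv2.convertScaleAbs(cv2.resize(im[110:280,200:380],None,fx=3.4,fy=3.4,interpolation=cv2.INTER_CUBIC),alpha=1.8))
E
```

```text
(no output)
```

View pics/side_crop.png

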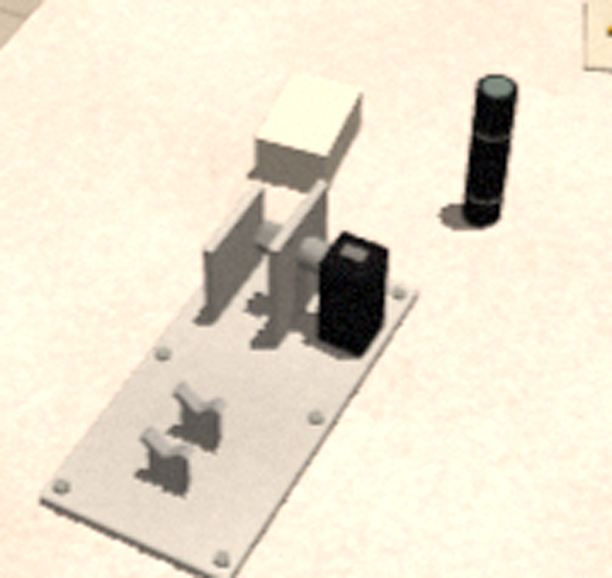

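```bash
cat >> h.py <<'E'
TUBE=np.array([0.4800,-0.3013,0])
P_=np.radians(10)
H=np.array([0,1.,0])
RG=frame([H[0]*np.cos(P_),H[1]*np.cos(P_),-np.sin(P_)],-np.array([-H[1],H[0],0]))
def RP(s):
    A=np.stack([H,np.cross([0,0,1.],H),[0,0,1.]],1)
    B=np.stack([[0,0,-1.],-s*MR()[:,0],s*MR()[:,1]],1)
    return B@A.T@RG
OFF=0.008
E
python3 - <<'E'
from rig import *
from h import *
ct,cs=camera_params('top'),camera_params('side')
print('tube side',ray(cs,346.2,135.9,.15),'top',ray(ct,428.8,258.9,.15))
print('Vs',ray(ct,246.7,209.3,.062),M(0,110,62),ray(ct,267.2,210,.062),M(0,60,62))
print('side V pred',(proj(cs,M(0,110,62))-[200,110])*3.4,(proj(cs,M(0,60,62))-[200,110])*3.4)
# plate corners side px crop
for x,y in [(-85,170),(85,170),(-85,-170)]: print((proj(cs,M(x,y,12))-[200,110])*3.4)
g=TUBE+[0,0,.075]-RG[:,0]*OFF
print('grasp',inverse_kinematics(g,RG),'pre',inverse_kinematics(g-RG[:,0]*.12,RG),'lift',inverse_kinematics(g+[0,0,.2],RG))
for s in(1,-1):
  R=RP(s); print(s,R[:,0],inverse_kinematics(M(0,85,75)-R[:,0]*OFF,R),inverse_kinematics(M(0,85,175)-R[:,0]*OFF,R))
E
```

```text
tube side [ 0.47646857 -0.30108867  0.15      ] top [ 0.47860169 -0.30346274  0.15      ]
Vs [0.59127127 0.0874078  0.062     ] [0.59226661 0.09182135 0.062     ] [0.58968105 0.03997592 0.062     ] [0.58941815 0.04190256 0.062     ]
side V pred [163.56442212 442.41152382] [196.44341802 397.5218903 ]
[223.68317043 582.19932223]
[ 33.37023382 494.50915907]
[417.45189042 288.14854078]
grasp [ 1.16368905  1.16380681 -0.54186806  1.35157289 -0.45843099  1.73681361
  0.8206155 ] pre [ 1.19810596  1.26258299 -0.57672357  1.02589108 -0.40491466  1.97572035
  0.7161677 ] lift [ 1.17828068  0.90699118 -0.56925169  1.35541211 -0.61551482  1.90333234
  0.66326475]
1 [-0.00989259 -0.17336616 -0.98480775] [ 0.16066329  0.59025548 -0.59876845  1.80654896  0.58144544  0.99280423
 -0.78732076] [ 0.23291474  0.48897731 -0.694214    1.72099885  0.50422257  1.16829846
 -0.70289247]
-1 [ 0.00989259  0.17336616 -0.98480775] [-0.8285639   0.77050822  1.10822183  1.9196375  -0.99126067  1.1093671
 -2.45222247] [-0.85783205  0.58812654  1.11465574  1.83725259 -0.76608223  1.17586833
 -2.6480352 ]
```

```bash
python3 - <<'E'
from rig import *
from h import *
for n,box in [('top',(205,165,385,265)),('side',(200,150,340,290))]:
    c=camera_params(n); im=cv2.imread(f'pics/{n}0.png'); x0,y0,x1,y1=box
    lab=cv2.cvtColor(cv2.GaussianBlur(im,(3,3),0),cv2.COLOR_BGR2LAB)[y0:y1,x0:x1].astype(float)
    b=lab[...,2]; t,m=cv2.threshold(b.astype(np.uint8),0,255,cv2.THRESH_BINARY_INV+cv2.THRESH_OTSU)
    m=cv2.morphologyEx(m,cv2.MORPH_OPEN,np.ones((3,3)))
    cv2.imwrite(f'pics/{n}_mask.png',cv2.resize(m,None,fx=4,fy=4,interpolation=0))
    k,l,st,ce=cv2.connectedComponentsWithStats(m); i=1+np.argmax(st[1:,4])
    cn=cv2.findContours((l==i).astype(np.uint8),cv2.RETR_EXTERNAL,cv2.CHAIN_APPROX_NONE)[0][0]
    pts=np.array([ray(c,p[0]+x0,p[1]+y0,.012) for p in cn[:,0].astype(float)])
    q=(pts-MO)@MR()*1000
    for nm,ax,val in [('y+',1,170),('y-',1,-170),('x+',0,85),('x-',0,-85)]:
        o=1-ax; lim=60 if ax==1 else 145
        s=(abs(q[:,ax]-val)<10)&(abs(q[:,o])<lim)
        if s.sum()>8:
            f=np.polyfit(q[s,o],q[s,ax],1); print(n,nm,'at',f[1].round(2),'slope',f[0].round(4),'med',np.median(q[s,ax]).round(2),s.sum())
E
```

```text
top y+ at 166.67 slope 0.0244 med 166.68 52
top y- at -167.46 slope 0.0107 med -167.73 54
top x+ at 82.42 slope 0.0012 med 82.44 122
top x- at -83.89 slope 0.0002 med -83.82 123
side y+ at 173.96 slope -0.0026 med 173.97 40
side x+ at 80.85 slope -0.0168 med 79.89 74
side x- at -87.28 slope -0.0015 med -87.3 74
```

View pics/top_mask.png

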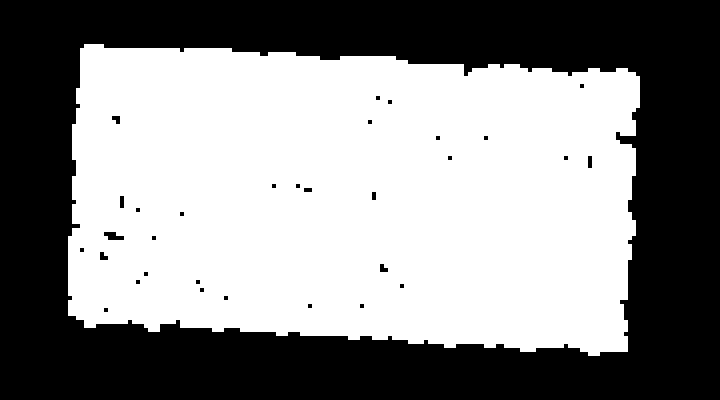

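The mask gives a clean plate outline. The centre moves by under 1 mm and the yaw is confirmed. Next I move in on the tube.

```bash
sed -i 's/MO=np.array.*/MO=np.array([0.5854,-0.0184,0.0])/; s/TUBE=np.array.*/TUBE=np.array([0.4793,-0.3018,0])/' h.py; python3 - <<'E'
from rig import *
from h import *
g=TUBE+[0,0,.075]-RG[:,0]*OFF
movep(g-RG[:,0]*.12,RG)
s=sense(); print(s['time_s'],s['position'])
np.savez('pics/w0.npz',p=s['position'],R=s['tcp_rot'])
p,d=camera('wrist'); cv2.imwrite('pics/w0.png',p[:,:,::-1])
c=camera_params('wrist'); T=c['tool_from_camera']
cam={'K':c['K'],'rotation':s['tcp_rot']@T[:3,:3],'position':s['position']+s['tcp_rot']@T[:3,3]}
for z in(0.15,0.075,0): print(z,proj(cam,TUBE+[0,0,z]))
E
```

```text
1.2417 [ 0.47952664 -0.42845057  0.09840787]
0.15 [280.89651805 100.92498434]
0.075 [280.86997033 200.73408594]
0 [280.84872919 280.59247867]
```

View pics/w0.png

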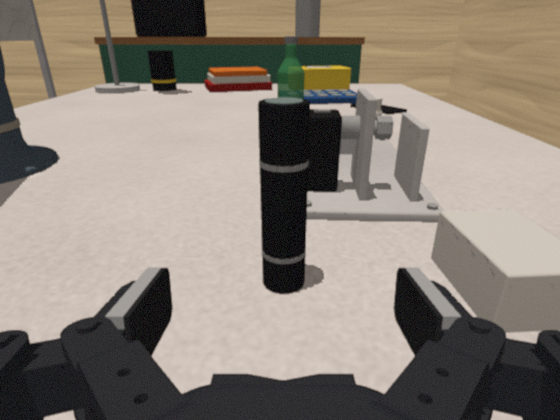

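The wrist view shows the tube centred at column 284 (predicted 281), between the open fingers. The bolt head is visible at (382,127). Grasping now.

```bash
python3 - <<'E'
from rig import *
from h import *
g=TUBE+[0.001,0,.075]-RG[:,0]*OFF
print(move_l(g,feed=0.12,until_force=8))
s=sense(); print(s['time_s'],s['position'],g)
command_gripper(0.0,50)
s=sense(); print(s['time_s'],s['finger_gap'],s['wrist_force'])
move_l(s['position']+[0,0,.03],feed=0.1)
s=sense(); print(s['time_s'],s['finger_gap'],s['wrist_force'],s['position'])
p,d=camera('side'); cv2.imwrite('pics/side1.png',p[:,:,::-1])
E
```

```text
False
2.4417 [ 0.48038513 -0.31058968  0.07638126] [ 0.4803     -0.30967846  0.07638919]
3.2083 9.747996008421564e-05 [-0.39785542 -0.16654522 -0.18973491]
3.6583 0.000447365176583715 [-0.60063866 -0.25026334  0.10904037] [ 0.48051103 -0.30997022  0.10739693]
```

View pics/side1.png

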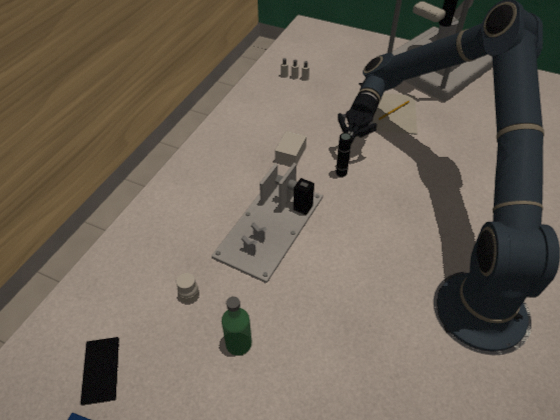

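The fingers shut empty and the tube is still standing, so I'll check with the wrist camera.

```bash
python3 - <<'E'
from rig import *
from h import *
s=sense(); p,d=camera('wrist'); cv2.imwrite('pics/w1.png',p[:,:,::-1])
c=camera_params('wrist'); T=c['tool_from_camera']
cam={'K':c['K'],'rotation':s['tcp_rot']@T[:3,:3],'position':s['position']+s['tcp_rot']@T[:3,3]}
for z in(0.15,0.075,0): print(z,proj(cam,TUBE+[0,0,z]))
print(proj(cam,s['position']),proj(cam,s['position']+s['tcp_rot'][:,0]*.025))
v,u=np.mgrid[0:420,0:560]
P=(np.stack([(u-c['K'][0,2])/c['K'][0,0],(v-c['K'][1,2])/c['K'][1,1],np.ones_like(u)],-1)*d[...,None])@cam['rotation'].T+cam['position']
for r in (90,120,150,180,200): print(r,[P[r,k].round(3).tolist() for k in (265,283,300)])
E
```

```text
0.15 [278.13010423 167.94511086]
0.075 [278.58640353 312.25216136]
0 [278.90826417 414.04227916]
[280.45371321 267.54297142] [280.70567289 247.39793544]
90 [[0.419, 0.931, 0.026], [0.482, 0.31, 0.104], [0.515, 0.308, 0.104]]
120 [[0.435, 0.541, -0.001], [0.482, 0.308, 0.046], [0.516, 0.309, 0.046]]
150 [[0.447, 0.254, -0.0], [0.482, 0.253, 0.0], [0.515, 0.254, -0.0]]
180 [[0.474, -0.314, 0.149], [0.481, -0.316, 0.15], [0.488, -0.313, 0.149]]
200 [[0.474, -0.315, 0.141], [0.481, -0.317, 0.142], [0.488, -0.314, 0.141]]
```

View pics/w1.png

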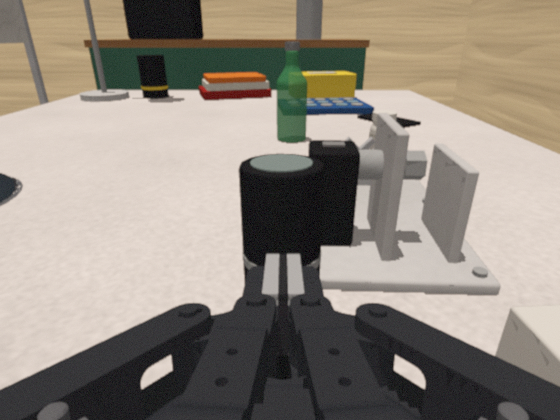

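```bash
python3 - <<'E'
from rig import *
from h import *
s=sense(); p,d=camera('wrist'); 
c=camera_params('wrist'); T=c['tool_from_camera']
v,u=np.mgrid[0:420,0:560]
Pc=np.stack([(u-c['K'][0,2])/c['K'][0,0],(v-c['K'][1,2])/c['K'][1,1],np.ones_like(u)],-1)*d[...,None]
Pt=Pc@T[:3,:3].T+T[:3,3]
for r in list(range(230,320,6)): print(r,[(Pt[r,k]*1000).round(1).tolist() for k in (255,275,292)])
print(s['tcp_rot'],s['finger_gap'])
a=Pt[225:260,250:315]
E
```

```text
230 [[-7.1, 19.6, -10.4], [-10.9, 20.9, -2.1], [-10.9, 20.9, 4.6]]
236 [[-7.1, 17.1, -10.4], [-10.2, 18.1, -2.1], [-9.6, 17.9, 4.7]]
242 [[-5.5, 13.9, -10.6], [-10.3, 15.6, -2.1], [-9.3, 15.3, 4.7]]
248 [[-3.7, 10.5, -10.8], [-9.4, 12.7, -2.2], [-9.6, 12.8, 4.7]]
254 [[-5.0, 8.3, -10.7], [-12.1, 11.2, -2.1], [-13.0, 11.5, 4.7]]
260 [[-4.6, 5.4, -10.8], [-19.4, 11.7, -2.0], [-20.1, 11.9, 4.5]]
266 [[-14.9, 7.2, -10.0], [-25.5, 11.8, -1.9], [-24.6, 11.4, 4.4]]
272 [[-21.8, 7.8, -9.5], [-30.2, 11.6, -1.8], [-31.0, 11.9, 4.2]]
278 [[-26.1, 7.3, -9.2], [-36.5, 12.2, -1.7], [-36.2, 12.1, 4.1]]
284 [[-31.6, 7.6, -8.8], [-40.6, 12.0, -1.6], [-39.9, 11.7, 4.0]]
290 [[-36.9, 8.0, -8.4], [-45.2, 12.2, -1.5], [-43.5, 11.4, 3.9]]
296 [[-52.4, 14.0, -7.2], [-46.5, 10.9, -1.5], [-46.4, 10.8, 3.8]]
302 [[-55.9, 13.9, -7.0], [-52.5, 12.1, -1.3], [-54.1, 13.0, 3.6]]
308 [[-57.9, 13.2, -6.9], [-55.9, 12.1, -1.3], [-58.1, 13.3, 3.5]]
314 [[-59.6, 12.3, -6.8], [-56.2, 10.3, -1.3], [-60.5, 12.8, 3.5]]
[[-1.08847181e-04  3.04799796e-04  9.99999948e-01]
 [ 9.84770153e-01  1.73861275e-01  5.41965762e-05]
 [-1.73861250e-01  9.84770107e-01 -3.19082051e-04]] -0.0002486695611451105
```

```bash
python3 - <<'E'
from rig import *
from h import *
c=camera_params('wrist'); T=c['tool_from_camera']
v,u=np.mgrid[0:420,0:560]
def look(nm):
    s=sense(); p,d=camera('wrist'); cv2.imwrite(f'pics/{nm}.png',p[:,:,::-1])
    Pc=np.stack([(u-c['K'][0,2])/c['K'][0,0],(v-c['K'][1,2])/c['K'][1,1],np.ones_like(u)],-1)*d[...,None]
    Pt=(Pc@T[:3,:3].T+T[:3,3])*1000
    m=(d>0)&(Pt[...,1]<16)&(Pt[...,1]>-20)&(abs(Pt[...,2])<70)&(Pt[...,0]<60)&(Pt[...,0]>-150)
    q=Pt[m]; print(nm,s['time_s'],s['position'],s['finger_gap'],'max x',q[:,0].max(), q[q[:,0]>q[:,0].max()-4].mean(0))
    return Pt
s=sense(); R=s['tcp_rot']
move_l(s['position']-R[:,0]*.07,feed=.2)
Pt=look('w2'); print(sense()['wrist_force'])
for r in range(220,280,6): print(r,Pt[r,275].round(0),Pt[r,292].round(0))
command_gripper(.085); look('w3')
E
```

```text
w2 4.3083 [ 0.47999213 -0.37850712  0.11758944] 0.0002672863184991417 max x 59.995656896139586 [5.84272608e+01 6.49881095e+00 5.70771916e-02]
[0.57074119 1.1808793  0.14587496]
220 [58.  5. -4.] [59.  4.  7.]
226 [59.  1. -4.] [61.  0.  7.]
232 [60. -4. -4.] [61. -4.  7.]
238 [62. -8. -4.] [62. -8.  7.]
244 [ 61. -12.  -4.] [ 62. -12.   7.]
250 [ 61. -15.  -4.] [ 63. -16.   7.]
256 [-15.  12.  -2.] [-16.  12.   5.]
262 [-23.  12.  -2.] [-22.  12.   4.]
268 [-27.  12.  -2.] [-28.  12.   4.]
274 [-32.  12.  -2.] [-32.  12.   4.]
w3 5.1417 [ 0.48006503 -0.37864895  0.11824034] 0.0847087191691599 max x 59.9984196523819 [58.51109558  7.14213612 -0.19859181]
```

View pics/w2.png

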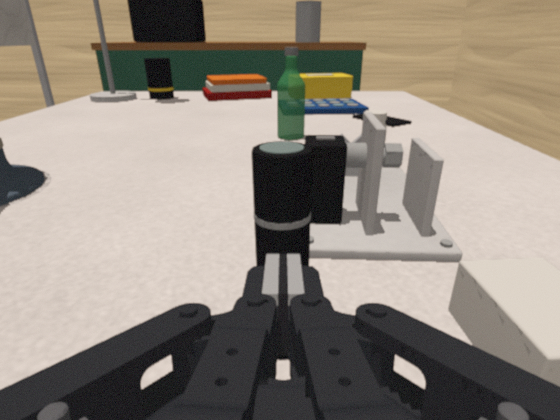

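View pics/w3.png

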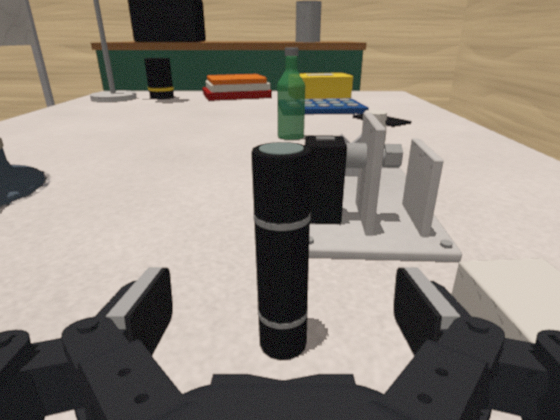

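```bash
python3 - <<'E'
from rig import *
from h import *
s=sense();p,d=camera('side');cv2.imwrite('pics/side2.png',p[:,:,::-1])
cs=camera_params('side');R=s['tcp_rot'];o=s['position']
im=p[:,:,::-1].copy()
big=cv2.resize(im[80:200,290:430],None,fx=5,fy=5,interpolation=cv2.INTER_CUBIC);big=cv2.convertScaleAbs(big,alpha=2)
for zz in(-.042,.042):
  for xx,col in((.012,(0,0,255)),(-.026,(0,255,0)),(-.1,(255,0,0))):
    q=(proj(cs,o+R@[xx,0,zz])-[290,80])*5; cv2.circle(big,tuple(int(k) for k in q),4,col,-1)
cv2.imwrite('pics/side2c.png',big)
E
```

```text
(no output)
```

View pics/side2c.png

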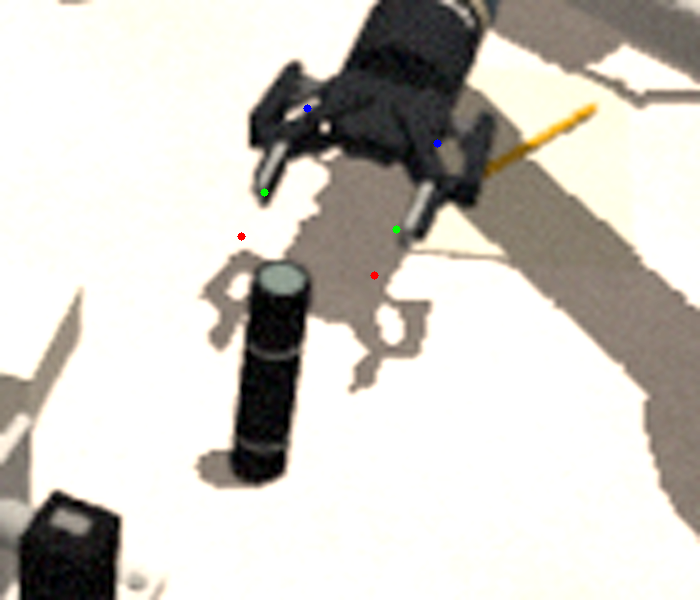

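Both views agree. The real fingertips are about 37 mm behind where the stated TCP geometry puts them: the open tips sit at tool x≈−25, where +12 was expected. The tube, at about (0.481, −0.300), hasn't moved. I'll correct the offset and grasp again.

```bash
sed -i 's/^OFF=.*/OFF=-0.029/; s/TUBE=np.array.*/TUBE=np.array([0.4805,-0.3005,0])/' h.py; python3 - <<'E'
from rig import *
from h import *
g=TUBE+[0,0,.075]-RG[:,0]*OFF
for nm,p,R in [('g',g,RG),('l',g+[0,0,.2],RG)]: print(nm,inverse_kinematics(p,R))
for s in(1,-1):
  R=RP(s); print(s,inverse_kinematics(M(0,85,75)-R[:,0]*OFF,R),inverse_kinematics(M(0,85,175)-R[:,0]*OFF,R))
pre=g-RG[:,0]*.10
move_l(pre,RG,feed=.2)
print(move_l(g,feed=0.15,until_force=8))
s=sense(); print(s['time_s'],s['position'],g)
command_gripper(0.0,50)
s=sense(); print(s['time_s'],s['finger_gap'],s['wrist_force'])
p,d=camera('side'); cv2.imwrite('pics/side3.png',cv2.convertScaleAbs(cv2.resize(p[80:240,260:430,::-1],None,fx=3.5,fy=3.5),alpha=1.8))
E
```

```text
g [ 1.19160779  1.16993599 -0.62278743  1.43226142 -0.42485826  1.64450165
  0.79280997]
l [ 1.23222523  0.91411265 -0.69949692  1.43921095 -0.57166131  1.80031099
  0.62383785]
1 [-0.31640428  0.55927574  0.07161075  1.86271446  0.18207345  0.78297121
 -0.44487994] [ 0.03608934  0.4653888  -0.4007799   1.77281844  0.39394967  1.03992176
 -0.60783435]
-1 [ 0.72195117  0.98557691 -1.29425217  1.85281544  0.93450682  1.04456645
  2.18957581] [ 0.75908621  0.8434925  -1.35863678  1.78331889  0.74888287  1.13896493
  2.29441384]
False
6.3667 [ 0.48080654 -0.27327262  0.07018477] [ 0.4805     -0.27194058  0.0699642 ]
6.875 0.03465240929377977 [-0.95906073 -1.05298871  0.45790921]
```

View pics/side3.png

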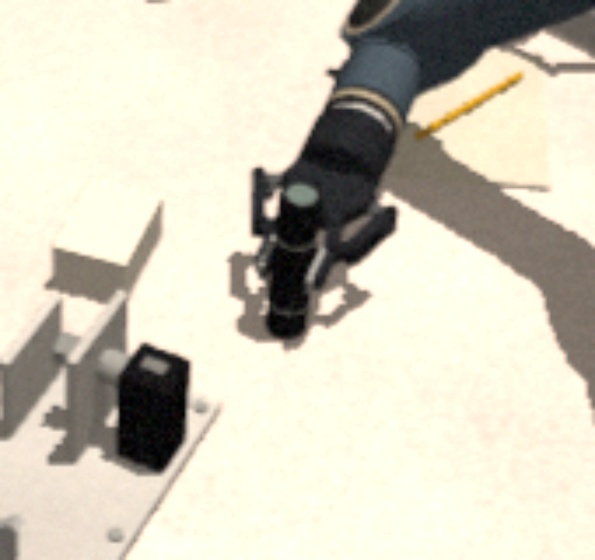

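The tube is gripped (gap 34.7 mm). Now I lift it and turn it over the cradle.

```bash
python3 - <<'E'
from rig import *
from h import *
s=sense()
move_l(s['position']+[0,0,.19],feed=.25)
R=RP(1)
q0=sense()['joint_pos']
tgt=M(0,85,230)-R[:,0]*OFF
print(np.round(q0,2),inverse_kinematics(tgt,R))
movep(tgt,R)
s=sense(); print(s['time_s'],s['position'],tgt,s['finger_gap'],s['wrist_force'])
p,d=camera('side'); cv2.imwrite('pics/side4.png',cv2.convertScaleAbs(p[:,:,::-1],alpha=1.6))
p,d=camera('wrist'); cv2.imwrite('pics/w4.png',p[:,:,::-1]); np.savez('pics/w4.npz',p=s['position'],R=s['tcp_rot'],d=d)
E
```

```text
[ 1.23  0.93 -0.7   1.44 -0.56  1.79  0.63] [ 0.15800879  0.43530902 -0.56581286  1.71213092  0.42250467  1.16648165
 -0.61981885]
9.2667 [0.58964314 0.058935   0.20005763] [0.58995549 0.06143434 0.20144058] 0.03483565831369206 [-0.01027698 -1.21893369 -2.44966246]
```

View pics/side4.png

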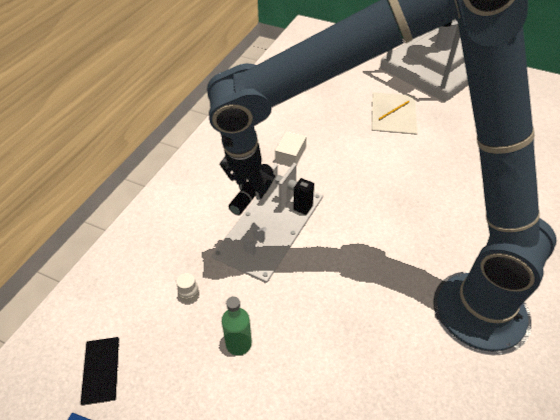

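View pics/w4.png

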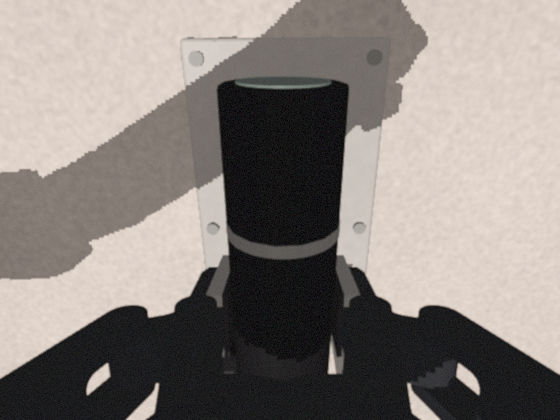

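```bash
python3 - <<'E'
from rig import *
from h import *
f=np.load('pics/w4.npz'); d=f['d']; c=camera_params('wrist');T=c['tool_from_camera']
s=sense(); print(s['time_s'],s['position']-f['p'])
cam={'K':c['K'],'rotation':f['R']@T[:3,:3],'position':f['p']+f['R']@T[:3,3]}
v,u=np.mgrid[0:420,0:560]
P=(np.stack([(u-c['K'][0,2])/c['K'][0,0],(v-c['K'][1,2])/c['K'][1,1],np.ones_like(u)],-1)*d[...,None])@cam['rotation'].T+cam['position']
q=(P-MO)@MR()*1000
for r in (90,110,150,200,235): 
    row=q[r,218:350]; k=row[:,2]>150; row=row[k]; print(r,row[len(row)//2].round(1),row[:,0].min().round(1),row[:,0].max().round(1))
for a in [(183,40),(389,38),(196,58),(374,58),(204,250),(369,250)]: print(a,((ray(cam,*a,.012)-MO)@MR()*1000).round(1))
k=(q[...,2]>150)&(u>225)&(u<345)&(v<120); print('end y',q[k][:,1].max(), np.percentile(q[k][:,1],98))
E
```

```text
9.3667 [ 3.15509602e-04 -4.65234418e-04  5.63126057e-05]
90 [  1.2 158.5 248.7] -15.9 18.5
110 [  1.2 154.4 251.4] -16.5 19.1
150 [  1.2 144.6 250.2] -16.3 18.8
200 [  1.1 131.5 251. ] -16.3 18.3
235 [  1.1 121.3 251.2] -16.1 18.0
(183, 40) [-78.8 167.4  12. ]
(389, 38) [ 85.6 168.2  12. ]
(196, 58) [-69.8 154.   12. ]
(374, 58) [ 75.2 153.5  12. ]
(204, 250) [-80.3 -27.7  12. ]
(369, 250) [ 88.3 -28.2  12. ]
end y 169.9551576993053 159.28380130511403
```

```bash
sed -i 's/MO=np.array.*/MO=np.array([0.5867,-0.0200,0.0])/' h.py; python3 - <<'E'
from rig import *
from h import *
R=RP(1)
def goto(p,feed,**k):
    r=move_l(p,R,feed=feed,**k); s=sense(); return r,s
t1=M(0,85,110)-R[:,0]*OFF
_,s=goto(t1,.12); e=t1-s['position']; print(s['time_s'],e*1000,s['wrist_force'])
t2=M(0,85,83)-R[:,0]*OFF+e
r,s=goto(t2,.08,until_force=8); print(r,s['time_s'],(M(0,85,83)-R[:,0]*OFF-s['position'])*1000,s['wrist_force'])
if not r:
    t3=M(0,85,72)-R[:,0]*OFF+e
    r,s=goto(t3,.03,until_force=5); print(r,s['time_s'],((s['position']+R[:,0]*OFF-MO)@MR()*1000),s['wrist_force'])
p,d=camera('side'); cv2.imwrite('pics/side5.png',cv2.convertScaleAbs(cv2.resize(p[110:290,190:380,::-1],None,fx=3.2,fy=3.2,interpolation=2),alpha=1.7))
E
```

```text
10.5167 [-0.69477126 -0.27534266 -0.8630137 ] [-0.4386917  -0.83385046 -1.92116439]
False 11.0167 [1.06080588 0.31621093 1.54220807] [-0.68696253  0.09729521 -2.63319107]
True 11.4083 [ 0.11139578 84.75658945 71.57799059] [1.3714448  0.17196649 1.93376695]
```

View pics/side5.png

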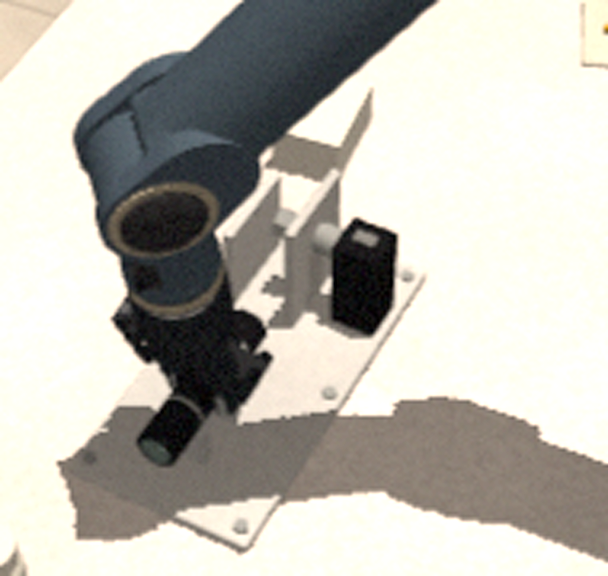

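Contact came at the expected height with the tube over the supports. Releasing, backing off along the tool axis, then checking.

```bash
python3 - <<'E'
from rig import *
from h import *
R=RP(1)
command_gripper(0.060)
s=sense(); print(s['time_s'],s['finger_gap'],s['wrist_force'])
move_l(s['position']-s['tcp_rot'][:,0]*.10,feed=.15)
s=sense(); print(s['time_s'],s['position'],s['wrist_force'])
# vertical look pose over bolt, with camera view
Rb=frame([0,0,-1],-MR()[:,1]); print(Rb, inverse_kinematics(M(22,-95,190),Rb))
Rb2=frame([0,0,-1],MR()[:,1]); print(inverse_kinematics(M(22,-95,190),Rb2))
p,d=camera('wrist'); cv2.imwrite('pics/w6.png',p[:,:,::-1]); np.savez('pics/w6.npz',p=s['position'],R=s['tcp_rot'],d=d)
p,d=camera('side'); cv2.imwrite('pics/side6.png',cv2.convertScaleAbs(cv2.resize(p[110:290,190:380,::-1],None,fx=3.2,fy=3.2,interpolation=2),alpha=1.7))
E
```

```text
11.825 0.05979709453215719 [0.74953871 0.46405742 0.58064522]
12.6417 [0.59006557 0.07599393 0.13943147] [-0.5674843  -0.10554143 -0.25601291]
[[ 0.          0.99837594 -0.05696914]
 [ 0.         -0.05696914 -0.99837594]
 [-1.          0.          0.        ]] [ 0.29959894  0.41017444 -0.23762339  1.70977971  0.10941018  1.03459776
 -1.60281841]
[ 0.76596619  0.56435459 -0.92465794  1.68254084  0.48838781  1.14366509
  1.22098838]
```

View pics/w6.png

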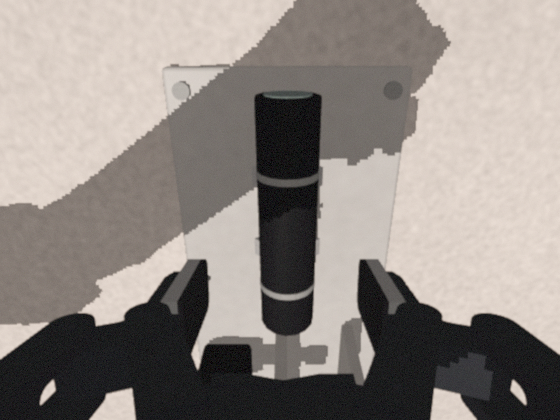

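View pics/side6.png

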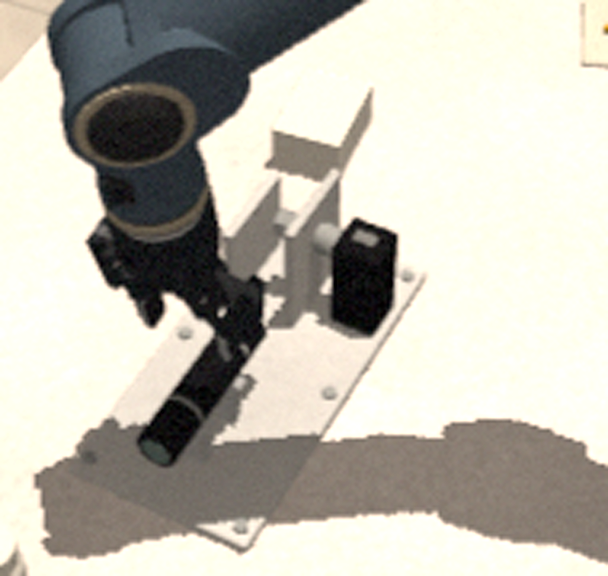

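```bash
python3 - <<'E'
from rig import *
from h import *
f=np.load('pics/w6.npz'); d=f['d']; c=camera_params('wrist');T=c['tool_from_camera']
cam={'K':c['K'],'rotation':f['R']@T[:3,:3],'position':f['p']+f['R']@T[:3,3]}
v,u=np.mgrid[0:420,0:560]
P=(np.stack([(u-c['K'][0,2])/c['K'][0,0],(v-c['K'][1,2])/c['K'][1,1],np.ones_like(u)],-1)*d[...,None])@cam['rotation'].T+cam['position']
q=(P-MO)@MR()*1000
for r in (92,94,97,100,120,200,280,320,326,330,333): print(r,q[r,288].round(1), q[r,(q[r,:,2]>60)&(u[r]>250)&(u[r]<330),0].mean().round(1))
print('far edge',((ray(cam,287,67,.012)-MO)@MR()*1000).round(1),'plate', ((ray(cam,164,68,.012)-MO)@MR()*1000).round(1),((ray(cam,411,67,.012)-MO)@MR()*1000).round(1))
for a in [(258,237),(258,252),(320,237),(320,252)]: print('support',q[a[1],a[0]].round(1),((ray(cam,*a,.064)-MO)@MR()*1000).round(1))
cv2.imwrite('pics/w6c.png',cv2.convertScaleAbs(cv2.resize(cv2.imread('pics/w6.png')[210:360,190:390],None,fx=4,fy=4,interpolation=2),alpha=1.5))
E
```

```text
92 [  1.7 161.4  70.8] 1.1
94 [  1.6 161.3  78.4] 1.0
97 [  1.5 161.3  88.4] 1.1
100 [  1.4 160.5  93. ] 1.3
120 [  1.5 150.8  92.1] 1.2
200 [  1.7 107.7  92.6] 1.2
280 [ 2.  55.5 93.4] 1.4
320 [ 2.1 25.3 94.2] 1.3
326 [ 2.2 20.  93.8] 1.3
330 [ 2.2 16.2 93.2] 1.5
333 [ 2.2 13.7 93.3] 1.3
far edge [  1.6 169.8  12. ] plate [-80.9 169.2  12. ] [ 84.7 169.7  12. ]
support [-17.8  66.3  59.8] [-17.5  68.7  64. ]
support [-17.9  56.6  63. ] [-17.8  57.2  64. ]
support [29.1 40.6 13.6] [23.3 68.7 64. ]
support [29.7 26.  13. ] [23.8 57.2 64. ]
```

View pics/w6c.png

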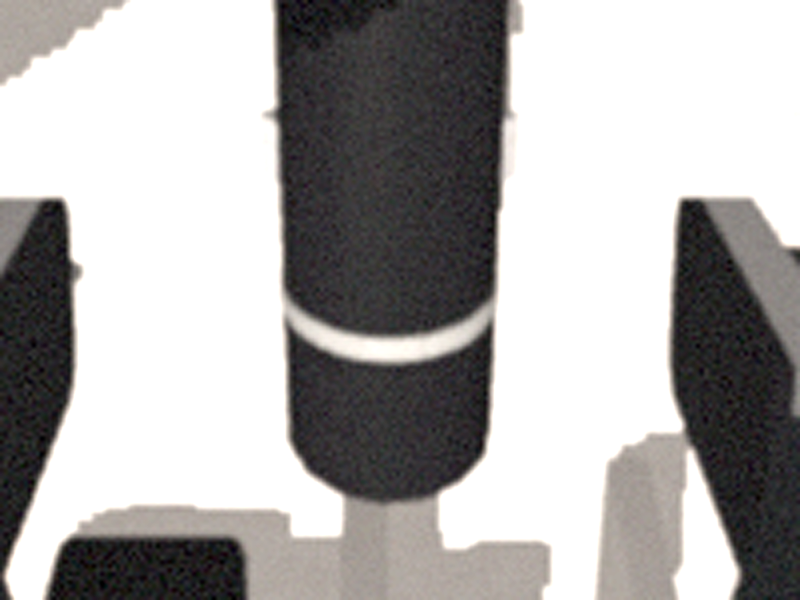

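The tube lies level in the V. Its far end is about 8 mm from the plate edge (ideal 10), so it is centred to about 1.5 mm. Now the bolt: I move above the gap and measure the head angle.

```bash
cat > bolt.py <<'E'
from rig import *
from h import *
v,u=np.mgrid[0:420,0:560]
def measure(nm):
    s=sense(); p,d=camera('wrist'); cv2.imwrite(f'pics/{nm}.png',p[:,:,::-1])
    c=camera_params('wrist');T=c['tool_from_camera'];R=s['tcp_rot']
    cam={'K':c['K'],'rotation':R@T[:3,:3],'position':s['position']+R@T[:3,3]}
    P=(np.stack([(u-c['K'][0,2])/c['K'][0,0],(v-c['K'][1,2])/c['K'][1,1],np.ones_like(u)],-1)*d[...,None])@cam['rotation'].T+cam['position']
    q=(P-MO)@MR()*1000; q[d==0]=0
    np.savez(f'pics/{nm}.npz',q=q,t=s['time_s'],p=s['position'],R=R)
    return s,q
E
python3 - <<'E'
from bolt import *
s=sense()
move_l(s['position']+[0,0,.08],feed=.3)
Rb=frame([0,0,-1],-MR()[:,1])
tgt=M(22,-95,170); movep(tgt,Rb)
s=sense(); print(s['time_s'],(tgt-s['position'])*1000)
s,q=measure('w7')
E
```

```text
14.0833 [ 0.42687219 -1.68186672  1.05183002]
```

View pics/w7.png

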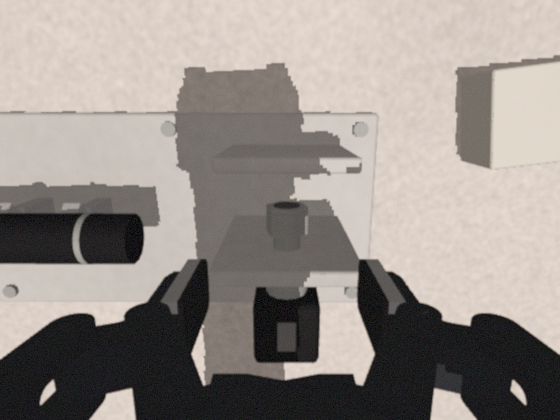

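```bash
python3 - <<'E'
from bolt import *
f=np.load('pics/w7.npz');q=f['q']
for r in (205,212,220,228):
    print(r,[(int(k),q[r,k].round(1).tolist()) for k in range(262,314,4)])
def reg(n,m): a=q[m]; print(n,m.sum(),np.percentile(a,2,axis=0).round(1),np.percentile(a,50,axis=0).round(1),np.percentile(a,98,axis=0).round(1))
roi=(u>200)&(u<370)
reg('bracket top',roi&(abs(q[...,2]-130)<4)&(v>255)&(v<300))
reg('rear top',roi&(abs(q[...,2]-100)<4)&(v>140)&(v<185))
reg('head',(u>255)&(u<320)&(q[...,2]>85)&(q[...,2]<112)&(v>195)&(v<238))
im=cv2.imread('pics/w7.png'); cv2.imwrite('pics/w7c.png',cv2.convertScaleAbs(cv2.resize(im[140:300,205:375],None,fx=4.5,fy=3.6,interpolation=2),alpha=1.8))
E
```

```text
205 [(262, [10.2, -74.6, 12.7]), (266, [29.7, -81.6, 89.6]), (270, [29.7, -84.2, 89.8]), (274, [30.2, -86.8, 91.6]), (278, [30.2, -89.3, 91.7]), (282, [30.3, -91.9, 92.1]), (286, [30.4, -94.4, 92.3]), (290, [30.2, -97.0, 91.4]), (294, [30.4, -99.5, 92.3]), (298, [30.5, -102.1, 92.5]), (302, [29.6, -104.8, 89.0]), (306, [10.1, -112.3, 11.8]), (310, [10.4, -115.7, 12.7])]
212 [(262, [4.1, -74.5, 13.2]), (266, [24.6, -81.5, 88.1]), (270, [27.8, -84.5, 100.0]), (274, [28.0, -87.0, 100.7]), (278, [28.5, -89.5, 102.3]), (282, [28.2, -91.9, 101.1]), (286, [28.6, -94.4, 102.9]), (290, [28.9, -96.8, 103.7]), (294, [28.6, -99.2, 102.6]), (298, [27.9, -101.8, 100.1]), (302, [27.2, -104.4, 97.5]), (306, [26.9, -107.0, 96.3]), (310, [4.2, -115.8, 12.9])]
220 [(262, [1.6, -75.4, 28.9]), (266, [19.3, -81.4, 88.6]), (270, [22.7, -84.5, 100.0]), (274, [23.3, -87.0, 102.2]), (278, [23.2, -89.5, 101.7]), (282, [23.3, -91.9, 102.2]), (286, [23.5, -94.4, 102.6]), (290, [23.5, -96.8, 102.8]), (294, [23.5, -99.3, 102.6]), (298, [22.8, -101.9, 100.1]), (302, [22.4, -104.4, 98.8]), (306, [21.4, -107.1, 95.3]), (310, [1.9, -114.7, 29.4])]
228 [(262, [1.5, -76.5, 50.0]), (266, [13.4, -81.3, 87.2]), (270, [17.2, -84.4, 99.3]), (274, [17.7, -87.0, 100.8]), (278, [17.7, -89.4, 100.7]), (282, [18.4, -91.9, 102.8]), (286, [18.0, -94.4, 101.6]), (290, [18.3, -96.9, 102.6]), (294, [18.4, -99.4, 102.9]), (298, [17.1, -102.0, 98.8]), (302, [16.5, -104.6, 97.0]), (306, [15.8, -107.3, 94.6]), (310, [2.0, -113.2, 51.3])]
bracket top 2677 [  -7.4 -132.5  126.5] [ -1.8 -92.1 130.3] [  2.  -52.2 131.7]
rear top 2527 [  52.  -137.2   98.4] [ 57.1 -94.2 100.4] [ 61.6 -51.8 101.9]
head 1398 [  12.3 -107.3   87. ] [ 22.8 -94.4 100.5] [ 30.3 -82.1 104.3]
```

View pics/w7c.png

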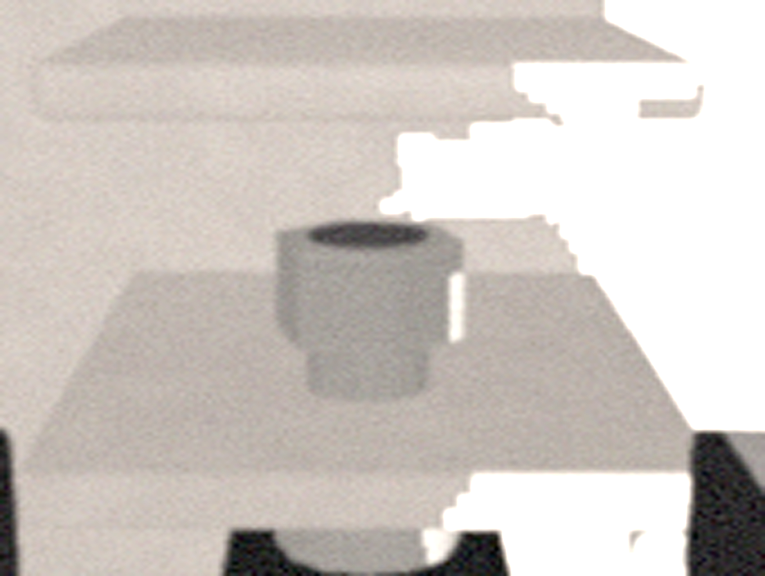

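```bash
cat >> bolt.py <<'E'
def ang(q,r0,r1):
    m=(u>255)&(u<320)&(v>=r0)&(v<=r1)&(q[...,2]>80)&(q[...,2]<110)&(q[...,0]>13)&(q[...,0]<27)
    a=q[m]; out=[]
    y,z=a[:,1],a[:,2]
    print('y range',np.percentile(y,1),np.percentile(y,99),'zmax',np.percentile(z,98))
    for lo,hi in [(-98,-86.5),(-106,-100.5)]:
        k=(y>lo)&(y<hi); f=np.polyfit(y[k],z[k],1); out.append((np.degrees(np.arctan(f[0])).round(1),k.sum()))
    b=[np.median(z[(y>t)&(y<=t+1.5)]).round(1) for t in np.arange(-109,-80,1.5)]
    print(out,b)
E
python3 - <<'E'
from bolt import *
f=np.load('pics/w7.npz');ang(f['q'],208,234)
E
```

```text
y range -107.89989328523865 -81.40752218863103 zmax 104.40853677526944
[(np.float64(-15.3), np.int64(366)), (np.float64(44.3), np.int64(188))] [np.float64(94.1), np.float64(95.3), np.float64(97.0), np.float64(98.3), np.float64(100.1), np.float64(101.2), np.float64(103.0), np.float64(103.6), np.float64(103.3), np.float64(102.8), np.float64(102.6), np.float64(102.3), np.float64(101.8), np.float64(101.4), np.float64(101.0), np.float64(100.7), np.float64(97.8), np.float64(91.8), np.float64(87.7), np.float64(nan)]
  return _methods._mean(a, axis=axis, dtype=dtype,
  ret = ret.dtype.type(ret / rcount)
```

Facet slopes of −15.3° and +44.3° are 60° apart, so they agree: the bolt is at +14.5° at t=14.1, turning about 2°/s. The flats come upright again around t≈36. Rather than tilt about 20° in the tight gap, I'll wait above it, re-measure, and go in nearly upright.

```bash
python3 - <<'E'
from bolt import *
t=sense()['time_s']; sleep(29.0-t)
s,q=measure('w8'); print(s['time_s'],s['finger_gap'],s['wrist_force']); ang(q,208,234)
for k in (262,266,300,304): pass
m=(u>255)&(u<320)&(v>=208)&(v<=234)&(q[...,2]>80)&(q[...,2]<110)&(q[...,0]>13)&(q[...,0]<27)
for lo,hi in[(-93,-83.5),(-93,-85),(-106,-98)]:
    k=m&(q[...,1]>lo)&(q[...,1]<hi); print(lo,hi,np.degrees(np.arctan(np.polyfit(q[k][:,1],q[k][:,2],1)[0])))
E
```

```text
29.0 0.06019958470678252 [ 0.46924701 -0.4262493   0.49974745]
y range -107.38447698647491 -81.42980540670077 zmax 104.23441241344642
[(np.float64(-9.3), np.int64(369)), (np.float64(44.4), np.int64(171))] [np.float64(nan), np.float64(90.2), np.float64(96.5), np.float64(100.5), np.float64(101.0), np.float64(101.3), np.float64(101.6), np.float64(102.3), np.float64(102.4), np.float64(103.1), np.float64(103.1), np.float64(103.7), np.float64(103.4), np.float64(101.7), np.float64(100.0), np.float64(98.8), np.float64(97.4), np.float64(95.7), np.float64(94.4), np.float64(nan)]
-93 -83.5 -40.69683717537262
-93 -85 -39.17662879893966
-106 -98 32.41480298033143
  return _methods._mean(a, axis=axis, dtype=dtype,
  ret = ret.dtype.type(ret / rcount)
```

View pics/w8.png

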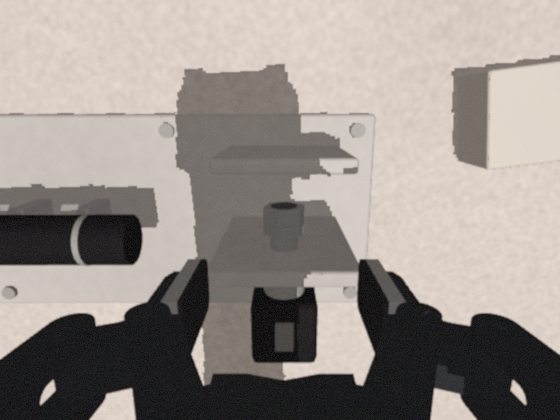

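Now the corner is at y≈−91 and the facets at about +14.5° and −43°, so the angle is −15° and the rate 2.04°/s. I'll go in tilted −8° to match the angle at the moment of gripping, about t=32.5.

```bash
python3 - <<'E'
from bolt import *
th=np.radians(-8.0)
mx=MR()[:,0]; Rt=cv2.Rodrigues(mx*th)[0]
R=Rt@frame([0,0,-1],-MR()[:,1])
B=M(23,-94.8,90); X=R[:,0]
g=B+0.030*X
print(inverse_kinematics(g,R))
hi=g-X*.075
move_l(hi,R,feed=.1); s=sense(); e=hi-s['position']; print(s['time_s'],e*1000)
r=move_l(g+e,R,feed=.08,until_force=8); s=sense(); print(r,s['time_s'],(g-s['position'])*1000,s['wrist_force'])
p,d=camera('wrist'); cv2.imwrite('pics/w9.png',p[:,:,::-1])
if not r:
    command_gripper(0.0,60); s=sense(); print(s['time_s'],s['finger_gap'],s['wrist_force'],s['ft_torque'])
    p,d=camera('wrist'); cv2.imwrite('pics/w10.png',p[:,:,::-1])
E
```

```text
[ 0.17107108  0.55281631 -0.15584461  1.82704379  0.3124917   0.79467378
 -1.8126307 ]
29.5583 [-0.22474553 -0.0246196  -0.19359004]
False 30.65 [-0.30624708 -0.09887331 -0.3371402 ] [ 0.20699313  0.80935356 -0.00870273]
31.125 0.022783337037900836 [-1.23056609 -1.86176421  4.31128072] [-0.25664934  0.25955315 -0.08739931]
```

View pics/w10.png

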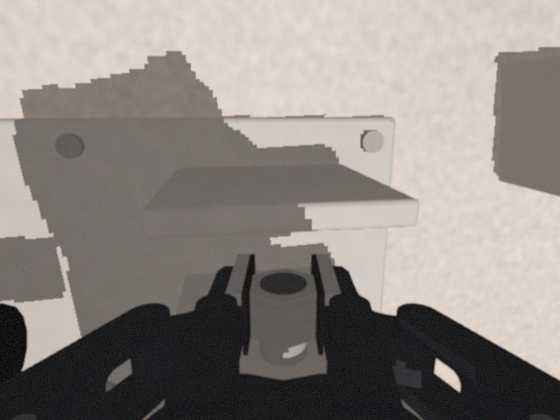

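The grip reads 22.8 mm; the 36 mm tube read 34.7, so this fits 24 mm across flats. I'll firm it up and check over a couple of seconds that the head stays still.

```bash
python3 - <<'E'
from bolt import *
command_gripper(0.0,80)
c=[]
for i in range(3):
    s=sense(); print(round(s['time_s'],2),s['finger_gap'].__round__(5),s['wrist_force'].round(2),s['ft_torque'].round(3),s['position'].round(4))
    p,d=camera('wrist'); c.append(p[245:385,235:330]); 
    if i<2: sleep(1.5)
print(np.abs(c[2].astype(float)-c[0]).mean(),np.abs(c[1].astype(float)-c[0]).mean())
cv2.imwrite('pics/w11.png',cv2.convertScaleAbs(np.hstack([cv2.resize(k[:,:,::-1],None,fx=2.7,fy=2.7,interpolation=2) for k in (c[0],c[1],c[2])]),alpha=2))
p,d=camera('side'); cv2.imwrite('pics/side11.png',cv2.convertScaleAbs(p[:,:,::-1],alpha=1.6))
E
```

```text
31.39 0.02253 [-1.79 -1.2   5.67] [-0.206  0.335 -0.097] [ 0.604  -0.1208  0.0609]
32.94 0.02232 [-1.5  -1.35  6.21] [-0.192  0.316 -0.031] [ 0.604  -0.1208  0.0609]
34.49 0.02291 [-0.9  -1.58  5.76] [-0.199  0.358 -0.113] [ 0.604  -0.1208  0.0609]
3.1891478696741853 3.1637092731829575
```

View pics/w11.png

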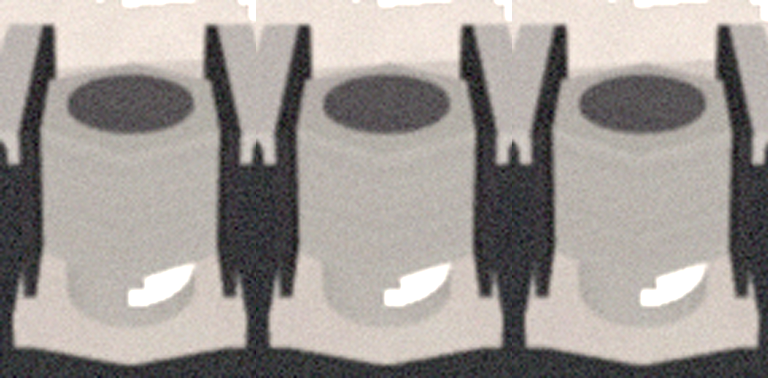

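View pics/side11.png

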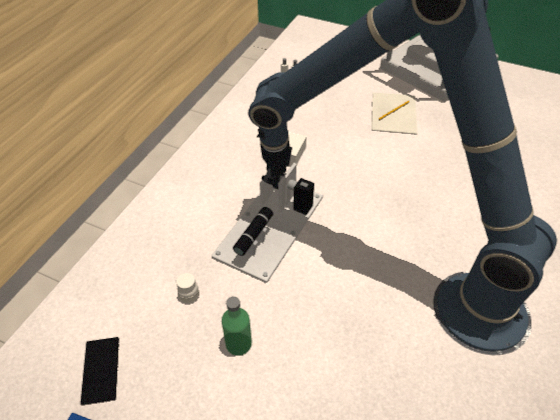

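The three pictures of the head, spread over 3 s, look the same, with a corner on top and the flats against the pads. At 2°/s a slipping head would have turned about 6°. The tube lies in the cradle, and the bottle (237,330), jar (187,287) and carton haven't moved. Handing in.

```bash
python3 - <<'E'
from rig import *
s=sense(); print(s['time_s'],s['finger_gap'],s['wrist_force'])
finish_job()
E
```

```text
34.5917 0.022413991234616695 [-2.08226539 -1.2069824   6.14941352]
the job is handed in; nothing more can be done
```

I laid the tube in the V-cradle and let go of it. I then gripped the bolt head across two flats in the gap at 80 N and handed the job in at 34.6 s, still holding it.

**First tube grasp missed:** the fingers shut empty, without touching the tube. The wrist and side views both showed the real fingertips about 37 mm behind where the stated TCP geometry puts them. I corrected for that and the second grasp held.

**Tube:** after release it lay level, with its axis at about z 75 mm and its middle about 1–1.5 mm off centre along y.

**Bolt:**
- It measured +14.5° at 14 s and about −15° at 29 s, equivalent to +45° for a hexagon, so it was turning at about 2°/s.
- I waited above the gap for the flats to come near upright, then gripped with the tool tilted 8°.
- The gripper read about 22.5 mm; the 36 mm tube had read 34.7 mm, so this fits 24 mm across flats.
- Three pictures over 3 s showed no visible rotation, and the wrist force stayed around 6 N.

**Bystanders:** the bottle, jar and carton looked unmoved in the last side view.

**Disagreement left:** the top, side and wrist cameras differed by 2–4 mm on the mount's position. I worked to the wrist view, which sees the fingers and the mount together.

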